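Unlock the rice bin and hold the key turned

ROBOT

A 6-joint arm with a two-finger parallel gripper is mounted at the origin on the work surface. World frame = base frame: x ahead of the robot, y to its left, z up, the work surface at z = 0. Lengths are in m, angles in degrees, forces in N, time in s.
With the tool pointing down it reaches from about 0.375 to 0.9 m from the base axis. Payload 3.1 kg.
Tool frame: the origin (TCP) lies on the centre line of the jaws, within the pads' length; the fingertips stand 25 mm ahead of it and the grasp point (between the pads) lies 6 mm ahead of it; z points along the fingers, y is the line along which they close (so a half turn about z gives the same grasp; the last joint's range is limited). The gripper opens to 87 mm and grips with 3 to 60 N. Pads are 19 mm wide; open, the fingers measure 117 mm over their backs; the gripper's body (75 mm by 190 mm) begins 51 mm behind the grasp point.
Start: joints at [55.606, 30.224, 82.088, -0, 67.689, -10.227], TCP at [0.256, 0.57, 0.224] pointing down, gripper open.
Joint ranges: [-176.69, 176.69], [-43.24, 126.21], [12.49, 139.97], [-82, 262], [0, 151.66], [-163.58, 163.58]. Speed limits (degrees/s): [159.86, 159.86, 180, 180, 180, 180].

INTERFACE

Orientations are given as a 3x3 rotation matrix whose columns are the frame's x, y, z axes.
In Python, from rig import * gives the robot as it stands.
- The arm moves only by the tool step_arm, never from a script. Its argument "steps" is a list of rows, each a list of 7 numbers: the shift along the tool's x, y, z normalised to -1 to 1, where 1 is 0.3 m, then the turn, a rotation vector about the tool's x, y, z normalised to -1 to 1, where 1 is 45 degrees, then the gripper's target within -1 to 1 (shut at 1, half-way at 0, fully open at -1). A call has 1 to 8 rows; each row is the pose to reach, as a shift and turn from the pose commanded when the call began, along the tool's axes at that moment; what a row does not reach only later rows make up. A row lasts 1/12 s, in which the tool goes at most 41.7 mm and 7.16 degrees, less where a joint would pass 70% of its speed; a pose out of reach is approached as far as the arm can. A call with a number of a shift or a turn outside -1 to 1 is refused whole. A call with a gripper value outside its range is refused whole. The fingers move at their own pace and stop on an object; the grip force is fixed at half the most. Time passes only in rows, so rows that repeat a pose let the fingers close. It gives the time, the measured TCP pose, the force, the opening and the grip force at its end, in the units of the state.
- read_state(): the state, without advancing time (a new reading comes with each control period).
- capture(name): name is "scene" or "top"; returns a dict with "image" (384x512x3 uint8, red, green, blue), "vertical_fov" (degrees; the focal length in pixels is half the picture's height over the tangent of half this angle, whatever the lens; pixels are square), "cx", "cy" (the principal point, pixels), "world_from_camera" (4x4, takes a point from camera to world coordinates). Camera axes: x right, y down, z forward; pixel columns grow to the right and rows downward; lengths in m; the calibration is good to about 2 mm. A picture is of the moment at which its call begins. There is no depth.
- hand_in(): hands the job in; it is judged then, once.
The state is a dict: "time_s": time; "joint_positions": joint angles; "qvel": joint speeds; "tau": joint torques, N m; "position": TCP position; "tcp_rot": TCP orientation; "force": force on the tool from outside, world axes, zero at the start; "moment": the same for the moment, N m; "opening": opening from 0.0 (shut) to 1.0 (fully open); "grasp_force": force on a finger pad.
Only numpy, scipy, OpenCV 4.12 (cv2) and the standard library are available. Lean on these libraries where they do the work, as an engineer would, in place of code of your own. Each camera call takes 0.05 s, during which the arm holds its last target. There are 200 camera calls.

TASK

The rice bin on the pantry shelf is locked. Slide its key out through the open end of the wooden key keeper (the lips over the slot stop it from being lifted straight out), push it fully home into the lock in the bin's lid, working it past the sticky pins where it catches, and only then turn it a full quarter turn clockwise (seen from above) against the lock's spring. Finish while still gripping the key, holding it turned and fully in, and leave the creamer, timer, spoon rest and tumbler where they stand.

Things in the scene. Friction and masses are not known exactly. Their poses are not given: they have to be found in the camera images.
- key_grip (a point): Centre of the key's red bow, where to grip it. z up along the key, x along the width of bow and blade, y through their thickness (pinch the y faces). Bow 32 (x) by 10 (y) mm, from 18 mm below to 20 mm above this point. Collar underside is 34 mm below, blade tip 62 mm below this point. Key stands upright in the keeper; it is the same turned half round about z. About 60 g.
- key: Whole key; origin at the middle of its collar's underside, 34 mm below key_grip, axes as there. Collar 24 (x) by 16 (y) by 4 mm; above it a steel stem 12 by 6 mm up to the bow; below it the steel blade 12 (x) by 5 (y) mm, 28 mm long, its last 6 mm tapered.
- keeper: Fixed wooden block, origin under its middle, x -45 to +55 mm, 60 wide (y), 46 high. T-slot along x, closed at +x, open at -x. The key's collar rests on ledges 36 mm up in a channel 19 wide, 6 high, under lips that leave a 10 mm slot for the stem; key x lies along the slot. Slide the key level along -x until its collar (half-length 12 mm) is all past the open end, then lift.
- keeper_mouth (a point): Middle of the open end of the keeper's slot, at the height of the ledges (36 mm up); x axis along the slot, -x leads out.
- bin: Fixed rice bin, white with a green lid, 170 (x) by 220 (y) mm, lid top 120 mm up; origin at the middle of its underside. The lock stands 7 mm proud of the lid in a steel ring of 50 mm diameter, at x = -35 mm, y = 0 of the bin. A steel bolt in front of it draws back as the lock turns.
- lock_face (a point): Middle of the keyway at the brass lock's top face, 127 mm above the shelf; z up, x along the keyway, turns with the lock. Keyway 13 (x) by 6 (y) mm, 32 deep, with a sloped lead-in 19 by 12 mm at the top, 5 deep. Sticky pins 11, 16, 21 mm deep press the blade's edges; about 10 to 20 N or small wiggles pass them. Key is home when its collar rests on this face.
- lock (a joint): Turn of the lock plug in rad: 0 at rest (locked), grows clockwise seen from above, stop at 1.6. A spring (about 0.02 N m at rest, 0.07 N m at a quarter turn) drives it back if it is let go. The key has about 0.1 rad of play in the keyway, so the plug lags the key.
- creamer: Blue ceramic creamer, 75 mm wide, 80 mm high, origin under its centre; leave it alone.
- timer: Steel kitchen timer with a black dial, 68 mm across, 52 mm high, origin under its centre; leave it alone.
- spoon_rest: Wooden spoon rest, 90 by 110 mm, 18 mm high, origin under its centre; leave it alone.
- tumbler: Short glass tumbler, 68 mm across, 75 mm high, origin under its centre; leave it alone.
Mind the look-alikes: they are no part of the job. Of the things like the key, leave any that is blue; of the rest the larger one is meant. Leave any pink look-alike of the keeper alone.

How it is judged (in metres and radians):
On the way, in this order (a step that is already met when the one before it is completed fails the run):
1. the key has been slid out of the keeper's open end (x of key_grip in the frame of keeper_mouth below -0.012 m and contact force between the fingers and key above 0.5 N), for 0.1 s.
2. the key is fully home in the lock, not yet turned (z of key_grip in the frame of lock_face below 0.037 m and horizontal distance between key and lock_face below 0.003 m and angle between key_grip's own z axis and vertical below 0.12 rad and value of joint lock below 0.35 rad), for 0.1 s.
At the end, for the whole second after the job is handed in: The lock plug is held turned more than 1.3 rad (a quarter turn less the play of the key) with the key upright and home in it (collar within 4 mm of the lock face, within 3 mm of its axis) and gripped by the fingers, through the last second (value of joint lock above 1.3 rad and z of key_grip in the frame of lock_face below 0.038 m and horizontal distance between key and lock_face below 0.003 m and angle between key_grip's own z axis and vertical below 0.12 rad and contact force between the fingers and key above 1 N); the arm keeps its last pose, push and grip.
It fails at once if a bystander is pushed more than 3 cm or tipped (distance of any of creamer, timer, spoon_rest, tumbler from where it was at the start of the episode above 0.03 m or angle between any of creamer, tumbler, timer, spoon_rest's own z axis and vertical above 0.4 rad).
It also fails if it takes over 58 s, if anything falls off the work surface, if the arm or the gripper's body presses on something with over 40 N, if the wrist force passes 120 N, or if a joint passes its speed limit or range.

## Working session

There is one attempt and no reset: what is moved stays moved. The work goes in short steps, Python scripts to look and compute and a tool call to move; the robot and the scene stay as the last step left them, time stands still between calls to the robot, and variables do not carry over. Pictures are saved under pics/ and viewed, at most 10 in all, crops included, and the job is handed in when it is done.

Besides the shell and the picture viewer there is one more tool, called by a JSON object that holds its "method" and its "body", one argument or row to a line. step_arm: Moves the arm, as the interface text tells. Scaled input: -1 to 1 covers 0.3 m each way for a shift and 45 degrees each way for a turn. Its arguments: {"type":"object","properties":{"steps":{"type":"array"}},"required":["steps"]}

```bash
mkdir -p pics
cat > h.py <<'E'
from rig import *
import numpy as np, cv2
def cap(n,f=None):
    c=capture(n)
    if f: cv2.imwrite('pics/'+f,c['image'][:,:,::-1])
    return c
def K(c):
    f=192/np.tan(np.radians(c['vertical_fov'])/2); return f
def ray(c,u,v):
    f=K(c);T=np.array(c['world_from_camera']);d=T[:3,:3]@np.array([(u-c['cx'])/f,(v-c['cy'])/f,1]);return T[:3,3],d
def atz(c,u,v,z):
    o,d=ray(c,u,v);return o+d*(z-o[2])/d[2]
def proj(c,p):
    f=K(c);T=np.array(c['world_from_camera']);q=T[:3,:3].T@(np.array(p)-T[:3,3]);return q[0]/q[2]*f+c['cx'],q[1]/q[2]*f+c['cy']
E
python3 - <<'E'
from h import *
for n in('scene','top'):
    c=cap(n,n+'1.png');print(n,c['vertical_fov'],c['cx'],c['cy'],np.round(c['world_from_camera'],3).tolist())
a=[cv2.imread('pics/%s1.png'%n) for n in('scene','top')]
s=read_state();print({k:np.round(v,3).tolist() for k,v in s.items()})
E
```

```text
scene 57.844775010787984 257.71594804156547 191.4178520901259 [[0.743, 0.381, -0.551, 1.061], [0.67, -0.412, 0.618, -0.592], [0.009, -0.828, -0.561, 0.614], [0.0, 0.0, 0.0, 1.0]]
top 48.05077221276348 255.3420799259635 194.4689623580897 [[0.023, -0.986, 0.162, 0.438], [-1.0, -0.026, -0.014, -0.059], [0.019, -0.162, -0.987, 1.082], [0.0, 0.0, 0.0, 1.0]]
{'time_s': 0.1, 'joint_positions': [55.606, 30.272, 82.149, -0.001, 67.689, -10.227], 'qvel': [0.077, -0.091, -0.127, -0.008, -0.005, -0.113], 'tau': [-0.0, -44.099, -17.715, 0.064, 0.053, -0.0], 'position': [0.255, 0.57, 0.223], 'tcp_rot': [[-0.912, 0.409, -0.001], [0.409, 0.912, -0.002], [0.0, -0.002, -1.0]], 'force': [-0.794, -0.16, -0.166], 'moment': [-0.003, 0.011, -0.032], 'grasp_force': 0.0, 'opening': 0.999}
```

View pics/scene1.png

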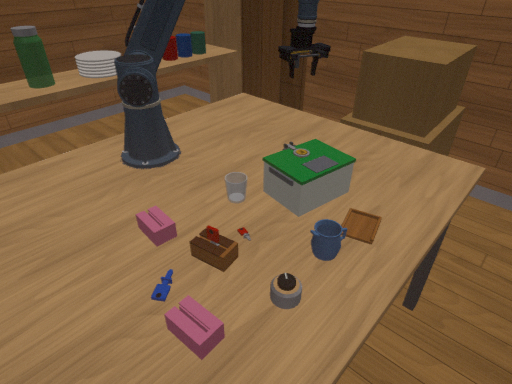

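View pics/top1.png

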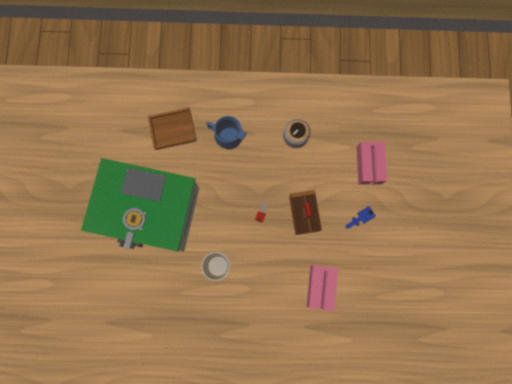

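The candidates for the key, in top-view pixels, are red in the brown keeper (307,210), small red lying on the table (262,214) and blue (362,217). The upright one in the brown keeper is red and larger, so it fits. The pink blocks are look-alikes of the keeper. The bin lock is at (134,219). I'll confirm with an enlarged crop.

Run:
```python
import cv2,numpy as np
a=cv2.imread('pics/top1.png');b=cv2.imread('pics/scene1.png')
r=lambda i:cv2.resize(i,(400,300),interpolation=cv2.INTER_CUBIC)
cv2.imwrite('pics/crop.png',np.vstack([np.hstack([r(a[180:240,255:335]),r(b[220:271,180:248])]),np.hstack([r(a[189:249,95:175]),r(b[135:180,270:330])])]))
```

```text
(no output)
```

View pics/crop.png

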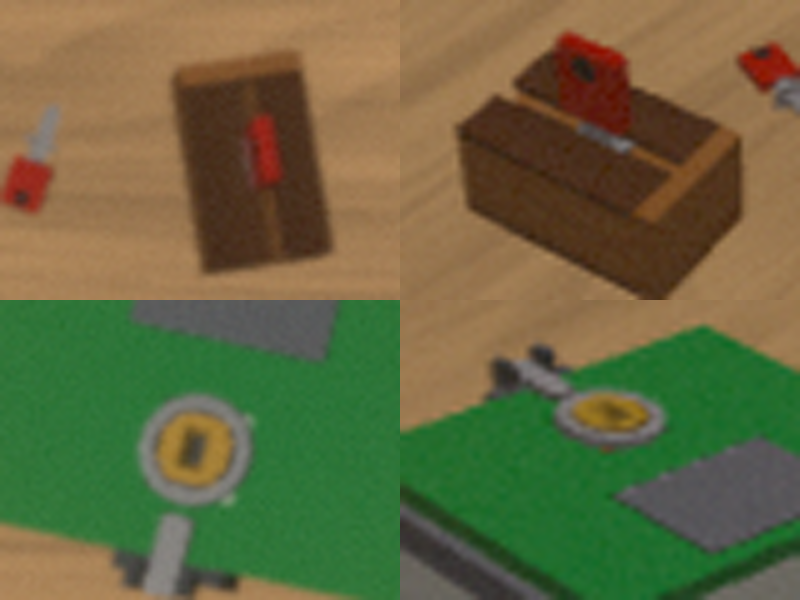

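```bash
cat > m.py <<'E'
from h import *
from scipy.optimize import least_squares
def blob(im,lo,hi,box):
    x0,y0,x1,y1=box;h=cv2.cvtColor(im[y0:y1,x0:x1],cv2.COLOR_RGB2HSV)
    m=cv2.inRange(h,lo,hi)
    if lo[0]==0: m|=cv2.inRange(h,(170,lo[1],lo[2]),(180,hi[1],hi[2]))
    n,l,st,ce=cv2.connectedComponentsWithStats(m);i=1+np.argmax(st[1:,4])
    return (l==i).astype(np.uint8),ce[i]+[x0,y0],st[i,4]
def tri(l):
    A=0;b=0
    for c,(u,v) in l:
        o,d=ray(c,u,v);d/=np.linalg.norm(d);P=np.eye(3)-np.outer(d,d);A=A+P;b=b+P@o
    return np.linalg.solve(A,b)
E
python3 - <<'E'
from m import *
s=cap('scene');t=cap('top')
R=((0,160,70),(8,255,255))
_,ps,n1=blob(s['image'],*R,(180,220,232,250));_,pt,n2=blob(t['image'],*R,(290,190,325,235))
print('red',ps,n1,pt,n2,'tri',tri([(s,ps),(t,pt)]),atz(t,*pt,.07),atz(s,*ps,.07))
Y=((15,110,110),(30,255,255))
_,ps,n1=blob(s['image'],*Y,(285,140,315,162));_,pt,n2=blob(t['image'],*Y,(118,204,150,235))
print('brass',ps,n1,pt,n2,'tri',tri([(s,ps),(t,pt)]),atz(t,*pt,.127),atz(s,*ps,.127))
# lid
G=((50,120,40),(75,255,255))
for nm,c in(('t',t),('s',s)):
    m,_,_=blob(c['image'],*G,(60,130,220,270) if nm=='t' else (240,130,370,200))
    off=(60,130) if nm=='t' else (240,130)
    k=cv2.findContours(m,0,2)[0];k=max(k,key=cv2.contourArea)
    k=k[:,0]+np.array(off)
    P=np.array([atz(c,*q,.12)[:2] for q in k])
    r=cv2.minAreaRect((P*1000).astype(np.float32));print(nm,'lid',r)
for nm,c,cs in (('t',t,[(290,194.4),(315,191),(321.4,230.4),(295.8,234.4)]),):
    P=np.array([atz(c,*q,.046)[:2] for q in cs]);print(P.round(4).tolist(),P.mean(0))
    for i in range(4):
        d=P[(i+1)%4]-P[i];print(np.linalg.norm(d),np.degrees(np.arctan2(d[1],d[0])))
E
```

```text
red [212.55555556 233.70588235] 153 [307.75294118 209.84705882] 85 tri [ 0.57008248 -0.19904309  0.07283606] [ 0.5705244  -0.19935068  0.07      ] [ 0.56743745 -0.1970668   0.07      ]
brass [295.75       141.35526316] 76 [133.59731544 218.41610738] 149 tri [0.52651695 0.18157665 0.1634536 ] [0.53398445 0.19491623 0.127     ] [0.48092482 0.23828924 0.127     ]
t lid ((568.139892578125, 188.43084716796875), (218.46197509765625, 167.64511108398438), 79.24896240234375)
s lid ((571.7112426757812, 182.73605346679688), (226.2044219970703, 178.07473754882812), 79.10238647460938)
[[0.6105, -0.1591], [0.6206, -0.2203], [0.5246, -0.2358], [0.5134, -0.1741]] [ 0.56728983 -0.1973243 ]
0.061975041428805784 -80.66974339754731
0.09725258671093745 -170.7969348697229
0.06273613498252058 100.23941840272201
0.09825257322255755 8.76512618579815
```

```bash
cat >> h.py <<'E'
from scipy.spatial.transform import Rotation as Ro
def go(p,yaw):
    """normalised move to TCP p, tool down, tool y at yaw deg"""
    s=read_state();R=np.array(s['tcp_rot']);y=np.radians(yaw)
    Y=np.array([np.cos(y),np.sin(y),0]);Z=np.array([0,0,-1.]);T=np.c_[np.cross(Y,Z),Y,Z]
    print('t %.2f'%s['time_s'],'at',np.round(s['position'],4),'yaw %.2f'%np.degrees(np.arctan2(R[1,1],R[0,1])),'F',np.round(s['force'],1),'grip',s['grasp_force'],s['opening'])
    print('  shift',np.round(R.T@(np.array(p)-s['position'])/.3,4),'turn',np.round(Ro.from_matrix(R.T@T).as_rotvec(degrees=True)/45,4))
E
python3 - <<'E'
from m import *
go([.57,-.1985,.2],99.3)
s=cap('scene');print('lock from scene',atz(s,301.5,151.8,.127))
E
```

```text
t 0.20 at [0.2556 0.5699 0.2237] yaw 65.83 F [ 1.1  1.2 -0.9] grip 0.0 1.0022109425487609
  shift [-2.0048 -1.9075  0.0812] turn [-0.0016 -0.0008 -0.7437]
lock from scene [0.53663847 0.19277247 0.127     ]
```

{"method": "step_arm", "body": {
  "steps": [
    [-0.67,-0.636,0,0,0,0,-1],
    [-0.67,-0.636,0,0,0,0,-1],
    [-0.67,-0.636,0,0,0,0,-1],
    [-0.67,-0.636,0,0,0,0,-1],
    [-0.67,-0.636,0,0,0,0,-1],
    [-0.67,-0.636,0,0,0,0,-1],
    [-0.67,-0.636,0,0,0,0,-1],
    [-0.67,-0.636,0,0,0,0,-1]
  ]
}}

```text
time_s: 0.92
position: [0.3625, 0.3098, 0.2244]
tcp_rot: [[-0.91, 0.414, -0.0], [0.414, 0.91, -0.002], [-0.001, -0.002, -1.0]]
force: [-0.5, -0.0, -0.6]
opening: 0.995
grasp_force: 0.0
```

{"method": "step_arm", "body": {
  "steps": [
    [-0.67,-0.636,0,0,0,0,-1],
    [-0.67,-0.636,0,0,0,0,-1],
    [-0.67,-0.636,0,0,0,0,-1],
    [-0.67,-0.636,0,0,0,0,-1],
    [-0.67,-0.636,0,0,0,0,-1],
    [-0.67,-0.636,0,0,0,0,-1],
    [-0.67,-0.636,0,0,0,0,-1],
    [-0.67,-0.636,0,0,0,0,-1]
  ]
}}

```text
time_s: 1.58
position: [0.47, 0.0535, 0.2248]
tcp_rot: [[-0.91, 0.414, 0.004], [0.414, 0.91, -0.002], [-0.005, -0.0, -1.0]]
force: [-0.2, -0.3, -0.3]
opening: 1.004
grasp_force: 0.0
```

{"method": "step_arm", "body": {
  "steps": [
    [-0.66,-0.63,0,0,0,-0.74,-1],
    [-0.66,-0.63,0,0,0,-0.74,-1],
    [-0.66,-0.63,0,0,0,-0.74,-1],
    [-0.66,-0.63,0,0,0,-0.74,-1],
    [-0.66,-0.63,0,0,0,-0.74,-1],
    [-0.66,-0.63,0,0,0,-0.74,-1],
    [-0.66,-0.63,0,0,0,-0.74,-1],
    [-0.66,-0.63,0,0,0,-0.74,-1]
  ]
}}

```text
time_s: 2.25
position: [0.5732, -0.2015, 0.2244]
tcp_rot: [[-0.988, -0.155, 0.005], [-0.155, 0.988, -0.004], [-0.004, -0.005, -1.0]]
force: [-0.1, -0.2, 0.3]
opening: 1.0
grasp_force: 0.0
```

Run:
```python
from h import *
go([.57,-.1985,.076],99.3)
```

```text
t 2.25 at [ 0.5732 -0.2015  0.2244] yaw 98.92 F [-0.1 -0.2  0.3] grip 0.0 0.999774819006525
  shift [0.0111 0.0142 0.4946] turn [-0.0065  0.0052 -0.0085]
```

{"method": "step_arm", "body": {
  "steps": [
    [0.011,0.014,0.2,-0.006,0.005,-0.008,-1],
    [0.011,0.014,0.35,-0.006,0.005,-0.008,-1],
    [0.011,0.014,0.49,-0.006,0.005,-0.008,-1],
    [0.011,0.014,0.49,-0.006,0.005,-0.008,-1],
    [0.011,0.014,0.49,-0.006,0.005,-0.008,-1],
    [0.011,0.014,0.49,-0.006,0.005,-0.008,-1]
  ]
}}

```text
time_s: 2.75
position: [0.5652, -0.1905, 0.0763]
tcp_rot: [[-0.986, -0.166, -0.008], [-0.166, 0.986, 0.006], [0.006, 0.007, -1.0]]
force: [0.2, 0.1, 0.8]
opening: 0.999
grasp_force: 0.0
```

Run:
```python
from h import *
go([.57,-.1985,.076],99.3)
a=cap('scene')['image'];b=cap('top')['image']
r=lambda i:cv2.resize(i,(400,300),interpolation=cv2.INTER_CUBIC)
cv2.imwrite('pics/g1.png',np.hstack([r(b[172:247,255:355]),r(a[190:280,160:280])])[:,:,::-1])
```

```text
t 2.75 at [ 0.5652 -0.1905  0.0763] yaw 99.55 F [0.2 0.1 0.8] grip 0.0 0.999363058835116
  shift [-0.0114 -0.0291  0.0008] turn [ 0.0092 -0.0082  0.0057]
```

View pics/g1.png

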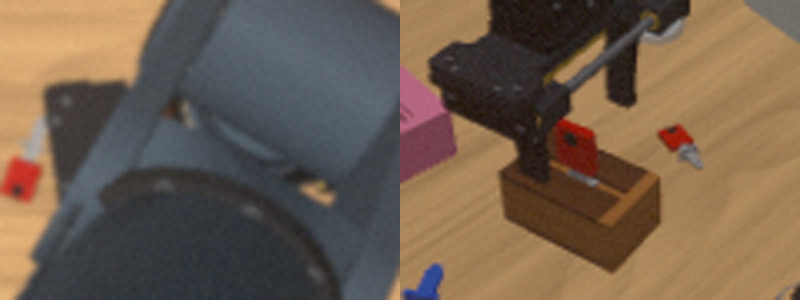

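The fingers straddle the red key (about 575,150 in the crop), off centre by about 8 mm, so I'll centre before closing.

{"method": "step_arm", "body": {
  "steps": [
    [-0.0114,-0.029,0,0.009,-0.008,0.0,-1],
    [-0.0114,-0.029,0,0.009,-0.008,0.0,-1],
    [-0.0114,-0.029,0,0.009,-0.008,0.0,-1],
    [-0.0114,-0.029,0,0.009,-0.008,0.0,-1]
  ]
}}

```text
time_s: 3.18
position: [0.5711, -0.2009, 0.0785]
tcp_rot: [[-0.986, -0.164, 0.005], [-0.164, 0.986, -0.003], [-0.004, -0.004, -1.0]]
force: [0.4, -0.4, 0.9]
opening: 1.002
grasp_force: 0.0
```

Run:
```python
from h import *
go([.57,-.1985,.076],99.3)
```

```text
t 3.18 at [ 0.5711 -0.2009  0.0785] yaw 99.47 F [ 0.4 -0.4  0.9] grip 0.0 1.001664147828017
  shift [0.0023 0.0086 0.0083] turn [-0.0046  0.0051  0.0037]
```

{"method": "step_arm", "body": {
  "steps": [
    [0,0,0,0,0,0,-1],
    [0,0,0,0,0,0,-1]
  ]
}}

```text
time_s: 3.35
position: [0.5705, -0.2005, 0.0776]
tcp_rot: [[-0.986, -0.165, 0.003], [-0.165, 0.986, -0.002], [-0.003, -0.002, -1.0]]
force: [0.1, -0.3, 0.3]
opening: 1.002
grasp_force: 0.0
```

{"method": "step_arm", "body": {
  "steps": [
    [0,0,0,0,0,0,-1],
    [0,0,0,0,0,0,-1]
  ]
}}

```text
time_s: 3.52
position: [0.5704, -0.2004, 0.0773]
tcp_rot: [[-0.986, -0.165, 0.003], [-0.165, 0.986, -0.002], [-0.002, -0.002, -1.0]]
force: [-0.1, 0.5, 0.1]
opening: 0.998
grasp_force: 0.0
```

{"method": "step_arm", "body": {
  "steps": [
    [0,0.004,0.004,-0.002,0.002,0,-1],
    [0,0.004,0.004,-0.002,0.002,0,1],
    [0,0.004,0.004,-0.002,0.002,0,1],
    [0,0.004,0.004,-0.002,0.002,0,1],
    [0,0.004,0.004,-0.002,0.002,0,1],
    [0,0.004,0.004,-0.002,0.002,0,1],
    [0,0.004,0.004,-0.002,0.002,0,1],
    [0,0.004,0.004,-0.002,0.002,0,1]
  ]
}}

```text
time_s: 4.18
position: [0.5703, -0.1992, 0.0761]
tcp_rot: [[-0.986, -0.165, 0.001], [-0.165, 0.986, -0.001], [-0.001, -0.001, -1.0]]
force: [-0.1, -0.2, -0.0]
opening: 0.553
grasp_force: 0.0
```

{"method": "step_arm", "body": {
  "steps": [
    [0,0,0,0,0,0,1],
    [0,0,0,0,0,0,1],
    [0,0,0,0,0,0,1],
    [0,0,0,0,0,0,1]
  ]
}}

```text
time_s: 4.52
position: [0.5703, -0.1992, 0.0761]
tcp_rot: [[-0.986, -0.165, 0.001], [-0.165, 0.986, -0.001], [-0.001, -0.001, -1.0]]
force: [-0.6, 1.2, 0.3]
opening: 0.246
grasp_force: 0.0
```

{"method": "step_arm", "body": {
  "steps": [
    [0,0,0,0,0,0,1],
    [0,0,0,0,0,0,1],
    [0,0,0,0,0,0,1],
    [0,0,0,0,0,0,1],
    [0,0,0,0,0,0,1],
    [0,0,0,0,0,0,1]
  ]
}}

```text
time_s: 5.02
position: [0.5702, -0.199, 0.076]
tcp_rot: [[-0.986, -0.165, 0.001], [-0.165, 0.986, -0.0], [-0.0, -0.0, -1.0]]
force: [0.3, 1.2, 0.1]
opening: 0.112
grasp_force: 30.0
```

{"method": "step_arm", "body": {
  "steps": [
    [0.03,0,0,0,0,0,1],
    [0.06,0,0,0,0,0,1],
    [0.09,0,0,0,0,0,1],
    [0.12,0,0,0,0,0,1],
    [0.12,0,0,0,0,0,1]
  ]
}}

```text
time_s: 5.43
position: [0.5322, -0.2054, 0.076]
tcp_rot: [[-0.986, -0.164, -0.001], [-0.164, 0.986, -0.0], [0.001, 0.0, -1.0]]
force: [0.2, -0.2, -0.5]
opening: 0.112
grasp_force: 30.0
```

{"method": "step_arm", "body": {
  "steps": [
    [0.03,0,0,0,0,0,1],
    [0.06,0,0,0,0,0,1],
    [0.09,0,0,0,0,0,1],
    [0.12,0,0,0,0,0,1],
    [0.15,0,0,0,0,0,1],
    [0.16,0,0,0,0,0,1],
    [0.16,0,0,0,0,0,1],
    [0.16,0,0,0,0,0,1]
  ]
}}

```text
time_s: 6.1
position: [0.4876, -0.2135, 0.0762]
tcp_rot: [[-0.986, -0.164, 0.002], [-0.164, 0.986, -0.001], [-0.001, -0.001, -1.0]]
force: [0.3, 0.7, -0.2]
opening: 0.11
grasp_force: 30.0
```

Run:
```python
from m import *
go([.57-.085*.987,-.199-.085*.16,.076],99.5)
s=cap('scene');a=s['image'];t=cap('top');b=t['image']
R=((0,160,70),(8,255,255))
r=lambda i:cv2.resize(i,(400,300),interpolation=cv2.INTER_CUBIC)
cv2.imwrite('pics/g2.png',np.hstack([r(b[172:247,255:355]),r(a[190:280,160:280])])[:,:,::-1])
```

```text
t 6.10 at [ 0.4876 -0.2135  0.0762] yaw 99.46 F [ 0.3  0.7 -0.2] grip 29.96102750301361 0.10964618935364234
  shift [0.0044 0.0036 0.0005] turn [-0.0016  0.0017 -0.0008]
```

View pics/g2.png

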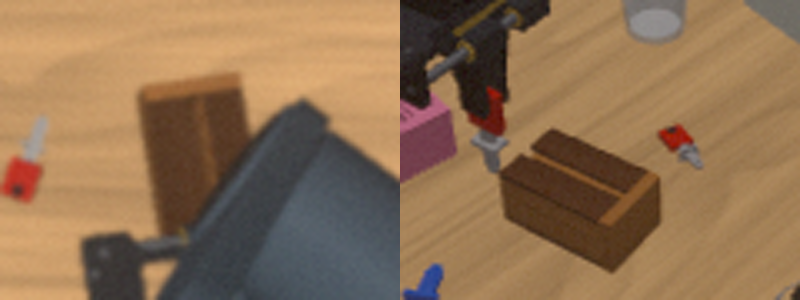

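The key is free: the collar and blade (about 487,145 in the crop) are well past the open end at about 505,180. I'll lift now.

{"method": "step_arm", "body": {
  "steps": [
    [0,0,-0.08,0,0,0,1],
    [0,0,-0.18,0,0,0,1],
    [0,0,-0.3,0,0,0,1],
    [0,0,-0.42,0,0,0,1],
    [0,0,-0.54,0,0,0,1],
    [0,0,-0.54,0,0,0,1]
  ]
}}

```text
time_s: 6.7
position: [0.4917, -0.2155, 0.2454]
tcp_rot: [[-0.986, -0.166, 0.014], [-0.166, 0.986, -0.01], [-0.012, -0.012, -1.0]]
force: [1.5, -0.7, -0.1]
opening: 0.113
grasp_force: 30.0
```

Run:
```python
from h import *
go([.5345,.1945,.236],79.25)
```

```text
t 6.70 at [ 0.4917 -0.2155  0.2454] yaw 99.54 F [ 1.5 -0.7 -0.1] grip 29.961425364017487 0.11282882956336389
  shift [-0.3669  1.3244  0.0197] turn [-0.0125  0.0179  0.451 ]
```

{"method": "step_arm", "body": {
  "steps": [
    [-0.03,0.1,0,0,0,0,1],
    [-0.06,0.22,0,0,0,0,1],
    [-0.1,0.35,0,0,0,0,1],
    [-0.13,0.48,0,0,0,0,1],
    [-0.17,0.6,0,0,0,0,1],
    [-0.2,0.72,0,0,0,0,1],
    [-0.23,0.84,0,0,0,0,1],
    [-0.26,0.94,0,0,0,0,1]
  ]
}}

```text
time_s: 7.37
position: [0.5173, 0.0808, 0.2375]
tcp_rot: [[-0.986, -0.166, 0.0], [-0.166, 0.986, -0.0], [-0.0, -0.0, -1.0]]
force: [0.8, -0.5, -0.8]
opening: 0.114
grasp_force: 30.0
```

{"method": "step_arm", "body": {
  "steps": [
    [-0.03,0.1,0,0,0,0.1,1],
    [-0.06,0.2,0,0,0,0.2,1],
    [-0.08,0.29,0,0,0,0.3,1],
    [-0.1,0.35,0,0,0,0.4,1],
    [-0.108,0.38,0,0,0,0.45,1],
    [-0.108,0.38,0,0,0,0.45,1],
    [-0.108,0.38,0,0,0,0.45,1],
    [-0.108,0.38,0,0,0,0.45,1]
  ]
}}

```text
time_s: 8.03
position: [0.5307, 0.1953, 0.2374]
tcp_rot: [[-0.983, 0.186, 0.0], [0.186, 0.983, -0.001], [-0.0, -0.001, -1.0]]
force: [0.4, 0.5, -0.2]
opening: 0.112
grasp_force: 30.0
```

{"method": "step_arm", "body": {
  "steps": [
    [0,0,0,0,0,0,1],
    [0,0,0,0,0,0,1],
    [0,0,0,0,0,0,1],
    [0,0,0,0,0,0,1]
  ]
}}

```text
time_s: 8.37
position: [0.531, 0.1952, 0.2379]
tcp_rot: [[-0.982, 0.187, 0.001], [0.187, 0.982, -0.001], [-0.001, -0.0, -1.0]]
force: [0.4, -0.6, -0.9]
opening: 0.115
grasp_force: 30.0
```

Run:
```python
from h import *
go([.5345,.1945,.2],79.25)
```

```text
t 8.37 at [0.531  0.1952 0.2379] yaw 79.19 F [ 0.4 -0.6 -0.9] grip 29.961223304271698 0.11463620763064829
  shift [-0.0117  0.      0.1263] turn [-0.0006  0.0014 -0.0012]
```

{"method": "step_arm", "body": {
  "steps": [
    [-0.012,0,0.05,0,0,0,1],
    [-0.012,0,0.1,0,0,0,1],
    [-0.012,0,0.115,0,0,0,1],
    [-0.012,0,0.115,0,0,0,1],
    [-0.012,0,0.115,0,0,0,1],
    [-0.012,0,0.115,0,0,0,1]
  ]
}}

```text
time_s: 8.87
position: [0.535, 0.1952, 0.2041]
tcp_rot: [[-0.982, 0.187, 0.002], [0.187, 0.982, -0.0], [-0.002, 0.0, -1.0]]
force: [0.4, 0.3, -1.4]
opening: 0.111
grasp_force: 30.0
```

Run:
```python
from h import *
go([.5345,.1945,.2],79.25)
s=cap('scene');a=s['image']
p=read_state()['position']
g=np.array(p)-[0,0,.006]
print('tip proj',proj(s,g-[0,0,.062]),'collar',proj(s,g-[0,0,.034]),'lock',proj(s,[.534,.195,.127]))
cv2.imwrite('pics/l1.png',cv2.resize(a[110:180,255:345],(800,622),interpolation=cv2.INTER_CUBIC)[:590,:,::-1])
```

```text
t 8.87 at [0.535  0.1952 0.2041] yaw 79.24 F [ 0.4  0.3 -1.4] grip 29.96119737625122 0.1109131929507706
  shift [ 0.0014 -0.0025  0.0136] turn [ 0.      0.003  -0.0002]
tip proj (np.float64(301.8035366886679), np.float64(148.63724531641247)) collar (np.float64(302.55972544236204), np.float64(140.1541994436994)) lock (np.float64(301.2272627361182), np.float64(151.27086374236563))
```

View pics/l1.png

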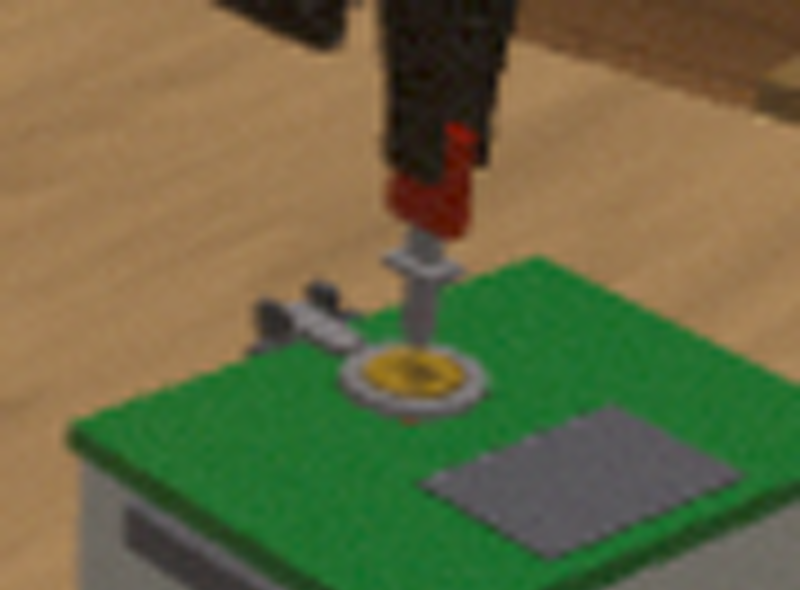

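Key tip at about (302.0,148.8) px is as predicted and sits above the keyway at about (302,151.7), aligned within 1–2 mm, inside the lead-in. I'll descend in small steps.

{"method": "step_arm", "body": {
  "steps": [
    [0,0,0.02,0,0,0,1],
    [0,0,0.04,0,0,0,1],
    [0,0,0.05,0,0,0,1],
    [0,0,0.05,0,0,0,1],
    [0,0,0.05,0,0,0,1]
  ]
}}

```text
time_s: 9.33
position: [0.5342, 0.1951, 0.1879]
tcp_rot: [[-0.982, 0.187, 0.0], [0.187, 0.982, -0.001], [-0.0, -0.001, -1.0]]
force: [-0.4, 0.3, -0.6]
opening: 0.113
grasp_force: 30.0
```

Run:
```python
from h import *
go([.5345,.1945,.167],79.25)
```

```text
t 9.33 at [0.5342 0.1951 0.1879] yaw 79.24 F [-0.4  0.3 -0.6] grip 29.961095452308655 0.1127076634294804
  shift [-0.0012 -0.0017  0.0696] turn [-0.001   0.0002 -0.0001]
```

{"method": "step_arm", "body": {
  "steps": [
    [0,0,0.01,0,0,0,1],
    [0,0,0.02,0,0,0,1],
    [0,0,0.03,0,0,0,1],
    [0,0,0.03,0,0,0,1]
  ]
}}

```text
time_s: 9.67
position: [0.5342, 0.1951, 0.1788]
tcp_rot: [[-0.982, 0.187, 0.0], [0.187, 0.982, -0.001], [-0.0, -0.001, -1.0]]
force: [1.1, 0.2, -2.6]
opening: 0.114
grasp_force: 30.0
```

{"method": "step_arm", "body": {
  "steps": [
    [0,0,0.01,0,0,0,1],
    [0,0,0.02,0,0,0,1],
    [0,0,0.02,0,0,0,1],
    [0,0,0.02,0,0,0,1]
  ]
}}

```text
time_s: 10.0
position: [0.5348, 0.1953, 0.1739]
tcp_rot: [[-0.982, 0.187, 0.002], [0.187, 0.982, -0.0], [-0.002, 0.0, -1.0]]
force: [-1.1, -0.5, 3.4]
opening: 0.11
grasp_force: 30.0
```

{"method": "step_arm", "body": {
  "steps": [
    [0,0,0.01,0,0,0,1],
    [0,0,0.015,0,0,0,1],
    [0,0,0.02,0,0,0,1],
    [0,0,0.02,0,0,0,1],
    [0,0,0.02,0,0,0,1]
  ]
}}

```text
time_s: 10.42
position: [0.535, 0.1954, 0.1681]
tcp_rot: [[-0.982, 0.187, 0.002], [0.187, 0.982, 0.0], [-0.002, 0.0, -1.0]]
force: [-0.6, 0.7, 5.6]
opening: 0.112
grasp_force: 30.0
```

{"method": "step_arm", "body": {
  "steps": [
    [0,0,0.005,0,0,0,1],
    [0,0,0.01,0,0,0,1],
    [0,0,0.01,0,0,0,1],
    [0,0,0.01,0,0,0,1]
  ]
}}

```text
time_s: 10.75
position: [0.5353, 0.1956, 0.1667]
tcp_rot: [[-0.982, 0.187, 0.003], [0.187, 0.982, 0.0], [-0.003, 0.001, -1.0]]
force: [-2.6, 0.3, 14.6]
opening: 0.111
grasp_force: 30.0
```

{"method": "step_arm", "body": {
  "steps": [
    [0,0,0.004,0,0,0,1],
    [0,0,0.007,0,0,0,1],
    [0,0,0.007,0,0,0,1],
    [0,0,0.007,0,0,0,1]
  ]
}}

```text
time_s: 11.08
position: [0.5356, 0.1957, 0.1665]
tcp_rot: [[-0.982, 0.186, 0.005], [0.186, 0.982, 0.0], [-0.005, 0.001, -1.0]]
force: [-6.1, 0.6, 24.7]
opening: 0.114
grasp_force: 30.0
```

Run:
```python
from h import *
go([.5345,.1945,.167],79.25)
s=cap('scene');a=s['image']
g=np.array([.5345,.195,.161])
print([proj(s,g+[0,0,d]) for d in(-.034,-.018,.02)])
cv2.imwrite('pics/l2.png',cv2.resize(a[120:170,270:335],(780,600),interpolation=cv2.INTER_CUBIC)[:,:,::-1])
```

```text
t 11.08 at [0.5356 0.1957 0.1665] yaw 79.25 F [-6.1  0.6 24.7] grip 30.02423107624054 0.11388073373195427
  shift [ 0.003  -0.0047 -0.0017] turn [0.0018 0.0062 0.0001]
[(np.float64(301.3615720480303), np.float64(151.32337550176692)), (np.float64(301.7848596342377), np.float64(146.55528653662608)), (np.float64(302.82002216491924), np.float64(134.89478147931223))]
```

View pics/l2.png

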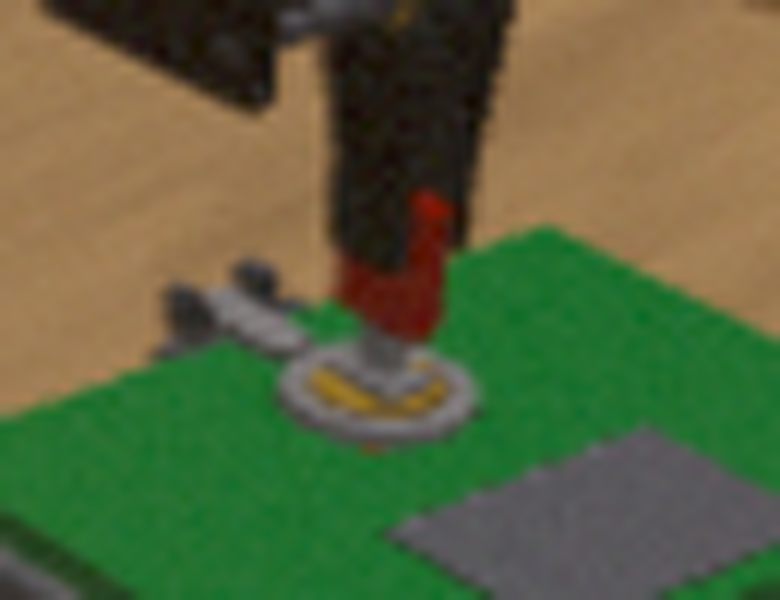

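The collar (about 390,375 in the crop) sits on the brass face, and z stopped at 0.1665 against the expected 0.167 while the force rose to 25 N, so the key is home. Now the clockwise turn, with the sideways load relaxed slightly.

{"method": "step_arm", "body": {
  "steps": [
    [0.003,0,0,0,0.004,0,1],
    [0.003,0,0,0,0.004,0.1,1],
    [0.003,0,0,0,0.004,0.2,1],
    [0.003,0,0,0,0.004,0.3,1],
    [0.003,0,0,0,0.004,0.4,1],
    [0.003,0,0,0,0.004,0.5,1],
    [0.003,0,0,0,0.004,0.5,1]
  ]
}}

```text
time_s: 11.72
position: [0.5354, 0.1952, 0.1665]
tcp_rot: [[-0.835, 0.55, 0.003], [0.55, 0.835, 0.0], [-0.003, 0.002, -1.0]]
force: [-3.5, -1.1, 23.4]
opening: 0.113
grasp_force: 30.1
```

Run:
```python
from h import *
go([.5345,.195,.167],79.25-92);print(read_state()['moment'])
```

```text
t 11.72 at [0.5354 0.1952 0.1665] yaw 56.63 F [-3.5 -1.1 23.4] grip 30.07478356361389 0.1130177345586207
  shift [ 0.0022 -0.0021 -0.0017] turn [4.4000e-03 1.3000e-03 1.5418e+00]
[-0.36692625  0.99925341  0.00868368]
```

{"method": "step_arm", "body": {
  "steps": [
    [0.001,-0.001,0,0.002,0.001,0.12,1],
    [0.001,-0.001,0,0.002,0.001,0.24,1],
    [0.001,-0.001,0,0.002,0.001,0.36,1],
    [0.001,-0.001,0,0.002,0.001,0.48,1],
    [0.001,-0.001,0,0.002,0.001,0.6,1],
    [0.001,-0.001,0,0.002,0.001,0.72,1],
    [0.001,-0.001,0,0.002,0.001,0.8,1],
    [0.001,-0.001,0,0.002,0.001,0.8,1]
  ]
}}

```text
time_s: 12.38
position: [0.5347, 0.1945, 0.1665]
tcp_rot: [[-0.353, 0.936, 0.001], [0.936, 0.353, -0.001], [-0.001, 0.001, -1.0]]
force: [-4.8, -3.6, 24.3]
opening: 0.114
grasp_force: 30.1
```

Run:
```python
from h import *
go([.5345,.195,.167],79.25-92);print(read_state()['moment'])
```

```text
t 12.38 at [0.5347 0.1945 0.1665] yaw 20.68 F [-4.8 -3.6 24.3] grip 30.114499926567078 0.11369414330386153
  shift [ 0.0018 -0.0001 -0.0016] turn [0.0012 0.0016 0.7429]
[-0.72129641  1.12024047  0.07768815]
```

{"method": "step_arm", "body": {
  "steps": [
    [0.001,0,0,0,0,0.12,1],
    [0.001,0,0,0,0,0.24,1],
    [0.001,0,0,0,0,0.36,1],
    [0.001,0,0,0,0,0.48,1],
    [0.001,0,0,0,0,0.6,1],
    [0.001,0,0,0,0,0.7,1],
    [0.001,0,0,0,0,0.74,1],
    [0.001,0,0,0,0,0.74,1]
  ]
}}

```text
time_s: 13.05
position: [0.5338, 0.1945, 0.1665]
tcp_rot: [[0.217, 0.976, -0.001], [0.976, -0.217, -0.002], [-0.002, -0.0, -1.0]]
force: [-5.4, -3.3, 25.8]
opening: 0.112
grasp_force: 30.1
```

{"method": "step_arm", "body": {
  "steps": [
    [0,0,0,0,0,0,1],
    [0,0,0,0,0,0,1],
    [0,0,0,0,0,0,1],
    [0,0,0,0,0,0,1]
  ]
}}

```text
time_s: 13.38
position: [0.5338, 0.1945, 0.1665]
tcp_rot: [[0.216, 0.976, -0.001], [0.976, -0.216, -0.002], [-0.002, -0.0, -1.0]]
force: [-5.8, -3.4, 25.9]
opening: 0.109
grasp_force: 30.1
```

Run:
```python
from h import *
go([.5345,.195,.167],79.25-92);print(read_state()['moment'])
s=cap('scene');a=s['image']
cv2.imwrite('pics/l3.png',cv2.resize(a[120:170,270:335],(780,600),interpolation=cv2.INTER_CUBIC)[:,:,::-1])
```

```text
t 13.38 at [0.5338 0.1945 0.1665] yaw -12.48 F [-5.8 -3.4 25.9] grip 30.098513066768646 0.10949888966550256
  shift [ 0.0022  0.0018 -0.0018] turn [-0.0003  0.0026  0.0061]
[-0.88572152  1.36222179  0.05788211]
```

View pics/l3.png

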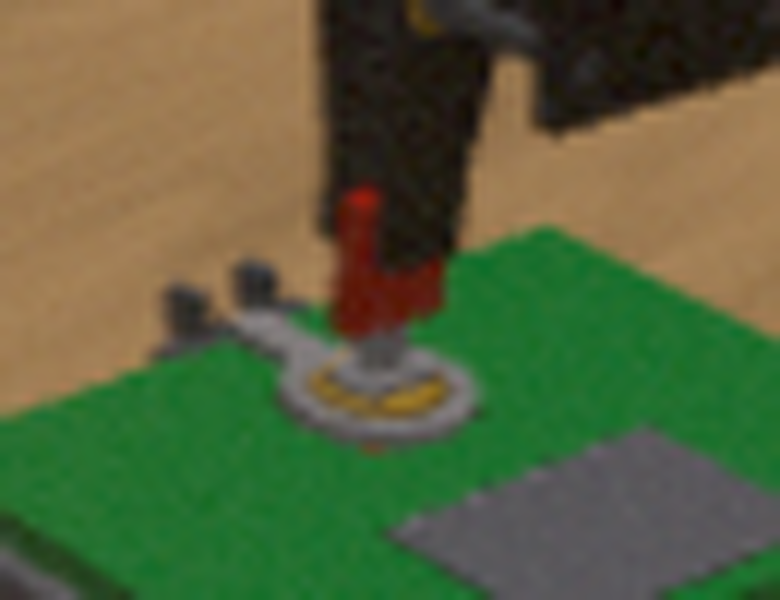

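The bolt has drawn back to the ring, and the key is turned about 92° with its collar seated and still gripped at 30 N.

```bash
python3 -c "
from rig import *
print(hand_in())"
```

```text
the job is handed in; nothing more can be done
None
```

I handed the job in with the key slid out of the keeper, fully home in the lock, turned about 92° clockwise and still gripped at 30 N with about 26 N of downward push. The lock plug's angle was not measured directly, and `hand_in()` returned no verdict.

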